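Swing the green parts tray a quarter turn on its corner pin

TASK

The small green parts tray is held to the bench by an upright pin through one corner. Push the corner opposite the pin so that the tray swings a quarter turn, clockwise seen from above, until it sits squarely inside the yellow taped outline, then let go of it. Leave the tape roll and the black earbud case where they are.

Things in the scene. Friction and masses are not known exactly. Their poses are not given: they have to be found in the camera images.
- pin_post: Fixed upright steel pin, 10 mm thick, with a black cap 19 mm across, 43 to 57 mm above the bench, so the tray cannot lift off. Origin: pin axis at bench height; z up. A flat yellow tape outline on the bench belongs to it, open from -14 to 78 mm in its x and -14 to 54 mm in its y: the tray lies square in it when both bodies' x axes point the same way. Place and yaw vary.
- tray: Green tray, 38 mm high, 0.25 kg, small brass parts fixed in it, free to slide round the pin (friction 2 N). Origin: underside, centre of the corner eye round the pin (1.5 mm play). Outside: x -10 to 74 mm (long side), y -10 to 50; z up. Starts 80 to 93 degrees anticlockwise from the outline. Pushing its long face y = 50 near x = 60 towards -y turns it clockwise; 30 mm beside that face is clear.
- tray_corner (a point): Top of the tray's outer corner diagonally opposite the pin, at (74, 50, 38) mm in the tray's frame. Furniture round the tray, from the robot: fixture to the right (x over 0.49, y below -0.17, 0.28 m tall), press lever to the left (y over 0.18, 0.2 to 0.4 m up), fixed bin behind (x over 0.55, front 50 mm high).
- tape_roll: Bystander: beige roll of masking tape, 73 mm across, 19 mm high, lying flat. Origin: centre of its underside. It and the earbud case lie to the left and right of the tray; which is on which side varies.
- earbud_case: Bystander: small black earbud case with rounded ends, 44 x 62 x 24 mm (long side along its y), lying flat. Origin: centre of its underside.
Mind the look-alikes: they are no part of the job. There is more than one size of the tray; the job needs the larger.

How it is judged:
By the outcome, as a careful person would: the job done as asked, in the order asked, and still so for the second after the job is handed in, with the robot touching nothing.
It also fails if it takes over 34 s, if anything falls off the work surface, if the arm or the gripper's body presses on something with over 40 N, if the wrist force passes 120 N, or if a joint passes its speed limit or range.

ROBOT

A 6-joint arm with a two-finger parallel gripper is mounted at the origin on a cart in front of the work surface, level with it; the furniture and walls round the work are solid. World frame = base frame: x ahead of the robot, y to its left, z up, the work surface at z = 0. Lengths are in mm, angles in rad, forces in N, time in s.
With the tool pointing down it reaches from about 325 to 1000 mm from the base axis. Payload 5.1 kg.
Tool frame: the origin (TCP) lies between the finger pads; the fingertips stand tip_extent ahead of it and the grasp point (between the pads) is the TCP (tip_extent is the distance from the TCP to the fingertips, in mm); y points along the fingers, x is the direction in which the jaws open and shut, and the axes are right-handed (so a half turn about y gives the same grasp; the last joint's range is limited). The gripper opens to 85 mm and grips with 20 to 120 N. Pads are 22 mm wide; open, the fingers measure 114 mm over their backs; the gripper's body (76 mm by 85 mm) begins 54 mm behind the grasp point. The pads swing forward as they close: fully open they stand 13 mm farther back than shut.
Start: joints at [-1.365, 0.124, 1.65, -0, 1.367, -0.083], TCP at [185.089, -623.079, 250.322] pointing down, gripper open.
Joint ranges: [-2.61, 2.61], [-1.02, 2.33], [0.03, 2.71], [-1.35, 4.49], [0.32, 2.68], [-2.91, 2.91]. Speed limits (rad/s): [2.57, 2.57, 3.14, 3.14, 3.14, 3.14].

INTERFACE

Orientations are given as a unit quaternion [w, x, y, z].
In Python, from bench import * gives the robot as it stands.
- The arm moves only by the tool carry_out, never from a script. Its argument "motion" is a list of rows, each an object with "translation": the shift along the tool's x, y, z in units of 30 mm (1.0 is 30 mm), a list of three; "dr": the turn, a rotation vector about the tool's x, y, z in degrees, a list of three. A call has 1 to 20 rows; each row is the pose to reach, as a shift and turn from the pose commanded when the call began, along the tool's axes at that moment; what a row does not reach only later rows make up. A row lasts 1/8 s, in which the tool goes at most 62.5 mm and 10.7 degrees, less where a joint would pass 70% of its speed; a pose out of reach is approached as far as the arm can. A call with a gripper value outside its range is refused whole. "fingers" is the closure in counts, from 0 (fully open) to 255 (shut), set as the call begins (left out, the last holds). The fingers move at their own pace and stop on an object; "newtons" is the grip in N (left out, the last holds). Time passes only in rows, so rows that repeat a pose let the fingers close. It gives the time, the measured TCP pose, the force and the opening at its end, in the units of the state.
- read_state(): the state, without advancing time (a new reading comes with each control period).
- grab_frame(name): name is "scene" or "top" or "wrist"; returns the picture (480x640x3 uint8, blue, green, red); there is no depth.
- camera_info(name): a dict with "mtx" (3x3 intrinsics, pixels), "rvec" (rotation vector, rad) and "tvec" (3), from world to camera coordinates, as OpenCV has them. Camera axes: x right, y down, z forward; pixel columns grow to the right and rows downward; lengths in mm; the calibration is good to about 2 mm. A picture is of the moment at which its call begins: read the wrist's pose just before it. camera_info takes no time and is no camera call; for the wrist camera it gives the pose at the moment of the call.
- job_done(): hands the job in, once; it reports no verdict.
Trained networks look in the newest picture that a camera, given by its name, has taken for a name from the list of things; names that differ only in an ending like _2 or _b are one class to them, and where a whole thing is asked for, a point or a joint stands for the part that bears it (a point fixed in the world has none). Each returns a list of dicts, best first, with "score" (0 to 1); they miss things now and then, are a little off and sometimes report something else, mostly with a low value. They report only what shows in the picture. A call takes as long as a camera call. They do not tell look-alikes from the thing itself.
- spot_in(label, camera): "position" ([x, y, z] in mm, in world coordinates, good to about 4 mm: the middle of the surface that is visible of it).
The state is a dict: "time": time; "q": joint angles; "joint_vel": joint speeds; "joint_torque": joint torques, N m; "position": TCP position; "ee_rot": TCP orientation; "force": force on the tool from outside, world axes, zero at the start; "torque": the same for the moment, N m; "opening": finger opening in mm.
Only numpy, scipy, OpenCV 4.12 (cv2) and the standard library are available. Lean on these libraries where they do the work, as an engineer would, in place of code of your own. Each camera call takes 0.05 s, during which the arm holds its last target. There are 200 camera calls.

## Working session

There is one attempt and no reset: what is moved stays moved. The work goes in short steps, Python scripts to look and compute and a tool call to move; the robot and the scene stay as the last step left them, time stands still between calls to the robot, and variables do not carry over. Pictures are saved under pics/ and viewed, about 8 in all and at most 12, crops included, and the job is handed in when it is done.

Besides the shell and the picture viewer there is one more tool, called after ">>>" as name(argument=value, ...), one argument or row to a line, values as JSON. carry_out: Moves the arm, as the interface text tells. Its arguments: {"type":"object","properties":{"motion":{"type":"array"},"fingers":{"type":"number"},"newtons":{"type":"number"}},"required":["motion"]}

```bash
mkdir -p pics; python3 - <<'E'
from bench import *
import cv2
s=read_state();print({k:s[k] for k in('time','position','ee_rot','opening')})
for c in('scene','top'):
    cv2.imwrite(f'pics/{c}0.png',grab_frame(c))
    for l in('tray','pin_post','tape_roll','earbud_case','tray_corner'):
        print(c,l,[(round(d['score'],2),[round(float(v)) for v in d['position']]) for d in spot_in(l,c)][:4])
print(read_state()['time'])
E
```

```text
{'time': 0.0, 'position': array([ 184.96627587, -622.53802193,  249.07586074]), 'ee_rot': array([ 0.56722187, -0.56626302,  0.4234    , -0.42230083]), 'opening': 85.46660711937267}
scene tray [(0.96, [457, 21, 21]), (0.63, [407, -108, 13])]
scene pin_post [(0.61, [500, 82, 0])]
scene tape_roll [(0.87, [362, 169, 18]), (0.63, [456, 22, 19])]
scene earbud_case [(0.83, [365, -263, 23])]
scene tray_corner [(0.76, [406, -109, 14]), (0.64, [457, 25, 22])]
top tray [(0.89, [460, 19, 8]), (0.77, [404, -112, 4]), (0.2, [506, 79, 1])]
top pin_post [(0.96, [508, 82, 0])]
top tape_roll [(0.71, [367, 161, 17])]
top earbud_case [(0.82, [369, -277, 26])]
top tray_corner [(0.65, [464, 22, 9]), (0.57, [406, -111, 3])]
0.6
```

View pics/top0.png

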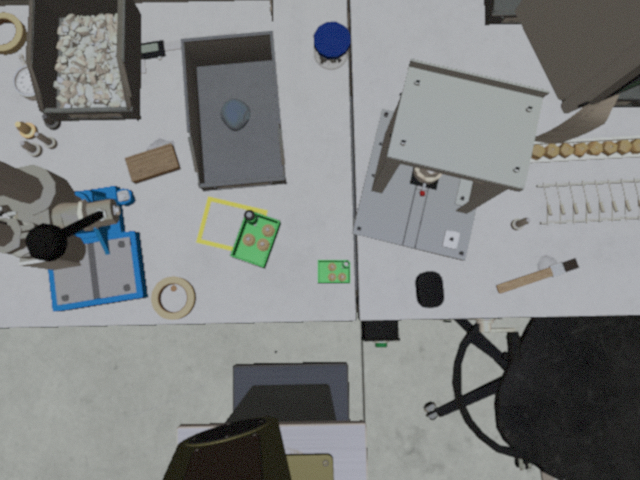

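View pics/scene0.png

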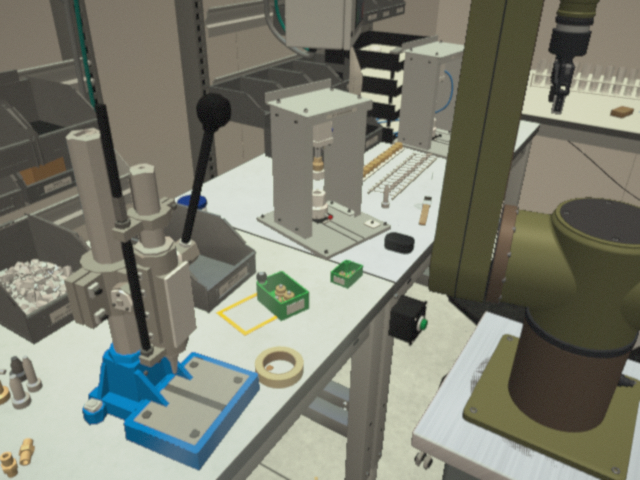

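```bash
cat > h.py <<'E'
import cv2,numpy as np
from bench import *
def ground(c,uv,z):
    i=camera_info(c);R=cv2.Rodrigues(np.array(i['rvec'],float))[0];t=np.array(i['tvec'],float).ravel()
    r=np.c_[cv2.undistortPoints(np.array(uv,float).reshape(-1,1,2),np.array(i['mtx'],float),None)[:,0],np.ones(len(uv))]@R
    o=-R.T@t
    return (o+r*((z-o[2])/r[:,2])[:,None])[:,:2]
def mask(im,kind):
    h=cv2.cvtColor(im,cv2.COLOR_BGR2HSV)
    return cv2.inRange(h,(45,90,50),(85,255,255)) if kind=='g' else cv2.inRange(h,(20,100,120),(35,255,255))
E
python3 - <<'E'
from h import *
im=cv2.imread('pics/top0.png')
for k,z in(('y',0),('g',38)):
    m=mask(im,k);m[:180]=0;m[280:]=0;m[:,:180]=0;m[:,300:]=0
    v,u=np.nonzero(m);P=ground('top',np.c_[u,v],z).astype(np.float32)
    b=cv2.minAreaRect(P);print(k,len(P),b,cv2.boxPoints(b).round(1).tolist())
print(ground('top',[[251,215]],57))
print(camera_info('top'))
s=read_state();from scipy.spatial.transform import Rotation as R
print(R.from_quat(s['ee_rot'],scalar_first=True).as_matrix().round(3))
import bench;print([n for n in dir(bench) if not n.startswith('_')])
cv2.imwrite('pics/crop.png',cv2.resize(im[180:300,170:370],None,fx=4,fy=4,interpolation=cv2.INTER_CUBIC))
E
```

```text
y 445 ((488.40826416015625, 65.41136169433594), (105.52310943603516, 81.52489471435547), 75.4554214477539) [[435.70001220703125, 24.600000381469727], [514.5999755859375, 4.099999904632568], [541.0999755859375, 106.19999694824219], [462.20001220703125, 126.69999694824219]]
g 1235 ((461.57025146484375, 20.13764190673828), (60.14923095703125, 82.78461456298828), 69.37810516357422) [[412.20001220703125, 6.599999904632568], [489.70001220703125, -22.600000381469727], [510.8999938964844, 33.70000076293945], [433.3999938964844, 62.900001525878906]]
[[497.69523315  25.08368036]]
{'mtx': array([[570.73978878,   0.        , 310.05438633],
       [  0.        , 570.73978878, 241.15215016],
       [  0.        ,   0.        ,   1.        ]]), 'rvec': array([ 2.14065797, -2.18398266,  0.11523971]), 'tvec': array([-62.05942205, 457.26249566, 941.60011294])}
[[ 0.285  0.     0.959]
 [-0.959  0.     0.285]
 [-0.    -1.     0.   ]]
['PlanningError', 'camera_info', 'grab_frame', 'job_done', 'read_state', 'spot_in', 'tip_extent']
```

View pics/crop.png

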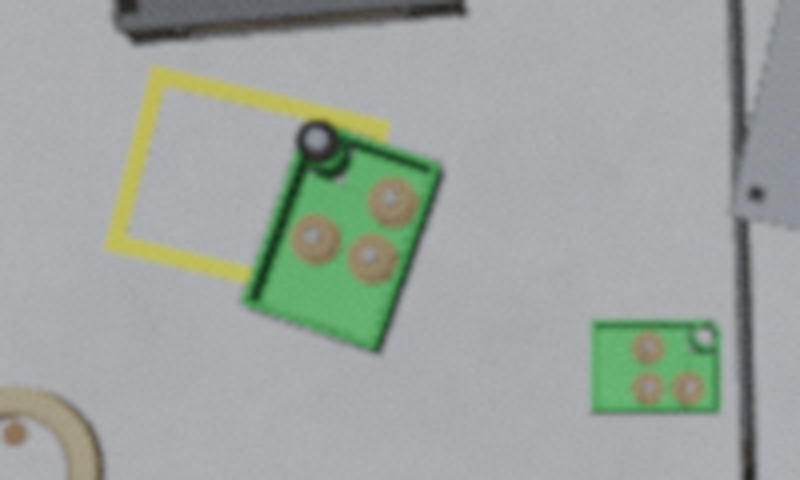

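```bash
cat >> h.py <<'E'
from scipy.spatial.transform import Rotation as Ro
PIN=np.array([499,28.]);PHI=75.5
te=tip_extent() if callable(tip_extent) else tip_extent
def go(theta,x,y,z):
    "rows for TCP at tray-frame x,y for tray yaw theta (world deg), tool z along tray -y"
    s=read_state();R=Ro.from_quat(s['ee_rot'],scalar_first=True)
    t=np.radians(theta);ex=np.array([np.cos(t),np.sin(t)]);ey=np.array([-ex[1],ex[0]])
    p=np.r_[PIN+x*ex+y*ey,z];zd=np.r_[-ey,0];yd=np.array([0,0,-1.]);xd=np.cross(yd,zd)
    T=Ro.from_matrix(np.c_[xd,yd,zd])
    return p.round(1),(R.inv().apply(p-s['position'])/30).round(2).tolist(),np.degrees((R.inv()*T).as_rotvec()).round(1).tolist()
E
python3 -c "
from h import *
print(te);print(go(159.4,58,75,150))"
```

```text
19.0
(array([418.3, -21.8, 150. ]), [-17.0, 3.35, 13.16], [-0.0, -52.9, 0.0])
```

>>> carry_out(
  motion=[
    {"translation": [-17, 1, 13.16], "dr": [0, -53, 0]},
    {"translation": [-17, 1, 13.16], "dr": [0, -53, 0]},
    {"translation": [-17, 1, 13.16], "dr": [0, -53, 0]},
    {"translation": [-17, 1, 13.16], "dr": [0, -53, 0]},
    {"translation": [-17, 1, 13.16], "dr": [0, -53, 0]},
    {"translation": [-17, 1, 13.16], "dr": [0, -53, 0]},
    {"translation": [-17, 1, 13.16], "dr": [0, -53, 0]},
    {"translation": [-17, 1, 13.16], "dr": [0, -53, 0]},
    {"translation": [-17, 1, 13.16], "dr": [0, -53, 0]},
    {"translation": [-17, 1, 13.16], "dr": [0, -53, 0]},
    {"translation": [-17, 1, 13.16], "dr": [0, -53, 0]},
    {"translation": [-17, 1, 13.16], "dr": [0, -53, 0]},
    {"translation": [-17, 3.35, 13.16], "dr": [0, -53, 0]},
    {"translation": [-17, 3.35, 13.16], "dr": [0, -53, 0]},
    {"translation": [-17, 3.35, 13.16], "dr": [0, -53, 0]},
    {"translation": [-17, 3.35, 13.16], "dr": [0, -53, 0]},
  ],
  fingers=255,
  newtons=40,
)

```text
time: 2.6
position: [419.7, -22.5, 152.3]
ee_rot: [-0.696, 0.696, -0.125, 0.127]
force: [0.4, -0.1, -0.3]
opening: 0.0
```

```bash
python3 - <<'E'
from h import *
s=read_state();print(s['q'],s['force'])
im=grab_frame('wrist');cv2.imwrite('pics/w1.png',im)
m=mask(im,'g');n,l,st,c=cv2.connectedComponentsWithStats(m)
for i in range(1,n):
    if st[i,4]>1500:
        v,u=np.nonzero(l==i);P=ground('wrist',np.c_[u,v],38).astype(np.float32);b=cv2.minAreaRect(P);print(st[i],b,cv2.boxPoints(b).round(1).tolist())
print(go(159.4,58,75,33))
E
```

```text
[-1.81470134e-01 -3.36133181e-01  2.24175337e+00 -5.94982216e-05
  1.23212198e+00  1.76543628e-01] [ 0.36014489 -0.0686178  -0.25194115]
[  288   101   148   106 11267] ((462.5849304199219, 20.969087600708008), (58.68841552734375, 83.09825134277344), 69.42681884765625) [[413.3999938964844, 8.100000381469727], [491.20001220703125, -21.100000381469727], [511.79998779296875, 33.79999923706055], [434.0, 63.0]]
(array([418.3, -21.8,  33. ]), [-0.07, 3.98, 0.0], [-0.0, 0.1, 0.2])
```

View pics/w1.png

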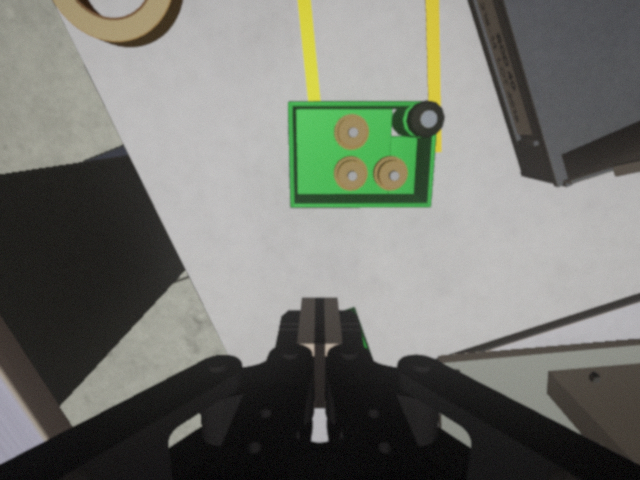

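>>> carry_out(
  motion=[
    {"translation": [-0.07, 2, 0], "dr": [0, 0, 0]},
    {"translation": [-0.07, 3.95, 0], "dr": [0, 0, 0]},
    {"translation": [-0.07, 3.95, 0], "dr": [0, 0, 0]},
    {"translation": [-0.07, 3.95, 0], "dr": [0, 0, 0]},
  ],
)

```text
time: 3.15
position: [418.5, -21.5, 34.0]
ee_rot: [-0.696, 0.696, -0.124, 0.127]
force: [1.1, 0.6, 0.8]
opening: -0.1
```

```bash
python3 - <<'E'
from h import *
s=read_state();print(s['position'],s['force'])
for th,y in [(159.4,67)]+[(a,61) for a in np.linspace(159.4,81.5,15)]: print(go(th,58,y,33)[1:])
E
```

```text
[418.47101993 -21.47570193  33.98862453] [1.12679234 0.61605059 0.80858754]
([-0.0, 0.03, 0.25], [-0.0, 0.1, 0.2])
([0.0, 0.03, 0.45], [-0.0, 0.1, 0.2])
([-0.19, 0.03, 0.65], [-0.1, 5.7, 0.2])
([-0.36, 0.03, 0.87], [-0.1, 11.3, 0.2])
([-0.5, 0.03, 1.1], [-0.1, 16.8, 0.2])
([-0.62, 0.03, 1.34], [-0.1, 22.4, 0.2])
([-0.72, 0.03, 1.59], [-0.1, 28.0, 0.2])
([-0.8, 0.03, 1.86], [-0.1, 33.5, 0.2])
([-0.84, 0.03, 2.12], [-0.1, 39.1, 0.2])
([-0.87, 0.03, 2.4], [-0.1, 44.7, 0.2])
([-0.86, 0.03, 2.67], [-0.1, 50.2, 0.2])
([-0.83, 0.03, 2.94], [-0.1, 55.8, 0.2])
([-0.77, 0.03, 3.21], [-0.2, 61.3, 0.2])
([-0.69, 0.03, 3.46], [-0.2, 66.9, 0.2])
([-0.58, 0.03, 3.71], [-0.2, 72.5, 0.2])
([-0.45, 0.03, 3.95], [-0.2, 78.0, 0.2])
```

>>> carry_out(
  motion=[
    {"translation": [0, 0, 0.25], "dr": [0, 0, 0]},
    {"translation": [0, 0, 0.45], "dr": [0, 0, 0]},
    {"translation": [-0.19, 0, 0.65], "dr": [0, 5.7, 0]},
    {"translation": [-0.36, 0, 0.87], "dr": [0, 11.3, 0]},
    {"translation": [-0.5, 0, 1.1], "dr": [0, 16.8, 0]},
    {"translation": [-0.62, 0, 1.34], "dr": [0, 22.4, 0]},
    {"translation": [-0.72, 0, 1.59], "dr": [0, 28, 0]},
    {"translation": [-0.8, 0, 1.86], "dr": [0, 33.5, 0]},
    {"translation": [-0.84, 0, 2.12], "dr": [0, 39, 0]},
    {"translation": [-0.87, 0, 2.4], "dr": [0, 44.7, 0]},
    {"translation": [-0.86, 0, 2.67], "dr": [0, 50.2, 0]},
    {"translation": [-0.83, 0, 2.94], "dr": [0, 55.8, 0]},
    {"translation": [-0.77, 0, 3.21], "dr": [0, 61.3, 0]},
    {"translation": [-0.69, 0, 3.46], "dr": [0, 66.9, 0]},
    {"translation": [-0.58, 0, 3.71], "dr": [0, 72.5, 0]},
    {"translation": [-0.45, 0, 3.95], "dr": [0, 78, 0]},
    {"translation": [-0.45, 0, 3.95], "dr": [0, 78, 0]},
    {"translation": [-0.45, 0, 3.95], "dr": [0, 78, 0]},
  ],
)

```text
time: 5.4
position: [445.3, 94.9, 31.9]
ee_rot: [-0.463, 0.462, -0.535, 0.535]
force: [-0.3, -0.3, -0.6]
opening: -0.2
```

```bash
cat >> h.py <<'E'
def look(c,name):
    im=grab_frame(c);cv2.imwrite(f'pics/{name}.png',im)
    for k,z in(('g',38),('y',0)):
        m=mask(im,k);n,l,st,_=cv2.connectedComponentsWithStats(m)
        for i in range(1,n):
            if st[i,4]>(1500 if c=='wrist' else 80):
                v,u=np.nonzero(l==i);P=ground(c,np.c_[u,v],z).astype(np.float32);b=cv2.minAreaRect(P)
                if abs(b[0][0]-470)<80 and abs(b[0][1]-50)<90: print(c,k,st[i,4],np.round(b[0],1),np.round(b[1],1),round(b[2],2))
E
python3 - <<'E'
from h import *
s=read_state();print(s['time'],s['position'],s['force'])
look('wrist','w2');look('top','t2')
E
```

```text
5.4 [445.32015942  94.90323348  31.85294912] [-0.31864577 -0.2537104  -0.61608002]
wrist g 41888 [483.2  61.4] [83.  59.5] 81.9
wrist y 12055 [487.7  63.7] [109.2  84.9] 75.31
wrist y 2413 [495.4  62.1] [22.8 22.5] 81.59
wrist y 1978 [467.5  65.6] [24.3 22.5] 18.28
wrist y 1744 [463.3  37.9] [25.  22.5] 39.75
top g 547 [480.1  49.6] [62.  58.7] 81.39
top y 326 [485.5  55.1] [83.2 81.3] 75.45
```

View pics/w2.png

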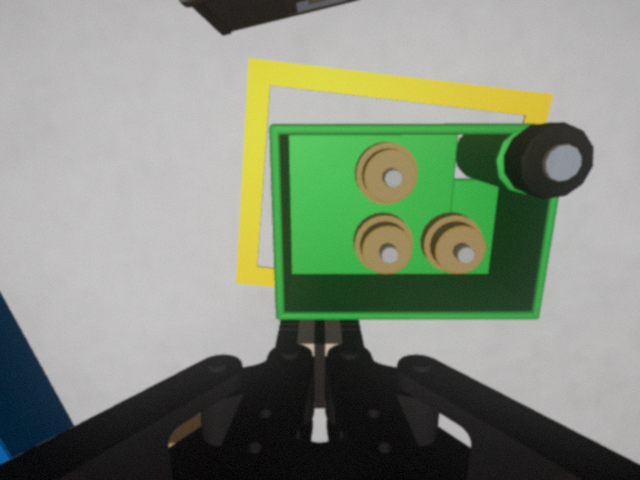

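```bash
python3 - <<'E'
from h import *
for a in (81.5,79,77,75.2): print(go(a,58,61,33))
E
```

```text
(array([447.2,  94.4,  33. ]), [0.0, -0.05, 0.07], [-0.0, 0.1, -0.0])
(array([450.2,  96.6,  33. ]), [-0.09, -0.05, 0.16], [-0.0, 2.6, -0.0])
(array([452.6,  98.2,  33. ]), [-0.15, -0.05, 0.23], [-0.0, 4.6, -0.0])
(array([454.8,  99.7,  33. ]), [-0.21, -0.05, 0.3], [-0.0, 6.4, -0.0])
```

>>> carry_out(
  motion=[
    {"translation": [-0.09, 0, 0.1], "dr": [0, 2.6, 0]},
    {"translation": [-0.15, 0, 0.17], "dr": [0, 4.6, 0]},
    {"translation": [-0.21, 0, 0.24], "dr": [0, 6.4, 0]},
    {"translation": [-0.21, 0, 0.24], "dr": [0, 6.4, 0]},
    {"translation": [-0.21, 0, 0.24], "dr": [0, 6.4, 0]},
  ],
)

```text
time: 6.12
position: [453.1, 99.9, 31.3]
ee_rot: [0.431, -0.431, 0.56, -0.56]
force: [-0.4, 0.5, -0.9]
opening: 0.0
```

```bash
python3 - <<'E'
from h import *
s=read_state();print(s['time'],s['position'],s['force'])
look('wrist','w3');look('top','t3')
E
```

```text
6.125 [453.06754828  99.89963233  31.27616792] [-0.40836467  0.53366336 -0.92245759]
wrist g 42087 [486.5  62.7] [83. 60.] 76.39
wrist y 11682 [487.8  63.9] [109.4  85. ] 75.34
wrist y 2437 [498.8  62.3] [22.9 22.6] 32.1
wrist y 1951 [471.6  68.5] [24.1 22.4] 31.03
wrist y 1685 [464.4  41.3] [25.2 22.6] 33.33
top g 668 [483.7  54.8] [70.4 59.6] 75.72
top y 354 [486.3  57.8] [88.8 81.4] 75.45
```

View pics/w3.png

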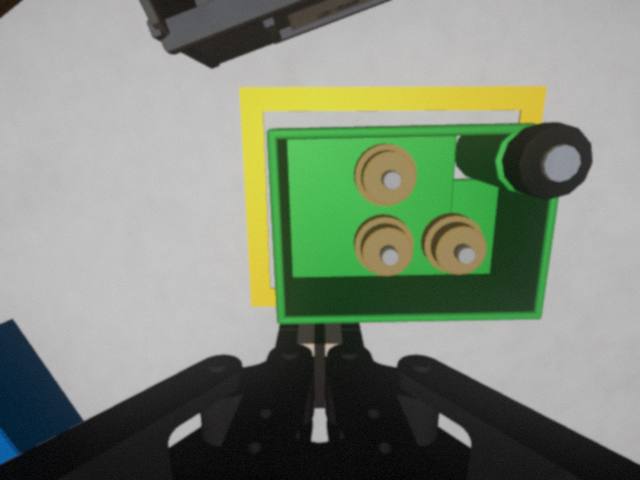

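>>> carry_out(
  motion=[
    {"translation": [-0.03, 0, 0.035], "dr": [0, 1, 0]},
    {"translation": [-0.03, 0, 0.035], "dr": [0, 1, 0]},
    {"translation": [-0.03, 0, 0.035], "dr": [0, 1, 0]},
    {"translation": [-0.03, 0, 0.035], "dr": [0, 1, 0]},
  ],
)

```text
time: 6.72
position: [454.3, 100.6, 31.3]
ee_rot: [0.426, -0.426, 0.564, -0.564]
force: [-1.4, 1.2, 0.2]
opening: 0.1
```

```bash
python3 - <<'E'
from h import *
s=read_state();print(s['time'],s['position'],s['force'])
look('wrist','w4');look('wrist','w4');look('top','t4')
E
```

```text
6.725 [454.32216829 100.55467676  31.27187313] [-1.42231951  1.21710211  0.17390695]
wrist g 42110 [487.2  62.9] [83.1 59.9] 75.4
wrist y 11591 [487.8  63.9] [109.4  85. ] 75.33
wrist y 2465 [499.6  62.3] [23.  22.7] 65.92
wrist y 1956 [472.3  68.9] [24.1 22.7] 30.81
wrist y 1724 [464.9  41.9] [25.2 22.7] 34.2
wrist g 42118 [487.2  62.9] [83.1 59.9] 75.36
wrist y 11592 [487.8  63.9] [109.3  85. ] 75.33
wrist y 2451 [499.5  62.3] [23.  22.7] 56.43
wrist y 1967 [472.2  68.9] [24.1 22.7] 30.02
wrist y 1702 [464.7  42.3] [25.  22.9] 12.91
top g 664 [484.2  55.5] [71.4 59.3] 74.67
top y 348 [486.3  57.8] [88.8 81.4] 75.45
```

>>> carry_out(
  motion=[
    {"translation": [0, 0, -0.3], "dr": [0, 0, 0]},
    {"translation": [0, 0, -0.7], "dr": [0, 0, 0]},
    {"translation": [0, -1.5, -0.7], "dr": [0, 0, 0]},
    {"translation": [0, -3.5, -0.7], "dr": [0, 0, 0]},
    {"translation": [0, -5, -0.7], "dr": [0, 0, 0]},
    {"translation": [0, -5, -0.7], "dr": [0, 0, 0]},
    {"translation": [0, -5, -0.7], "dr": [0, 0, 0]},
  ],
)

```text
time: 7.75
position: [433.3, 106.2, 180.6]
ee_rot: [0.426, -0.427, 0.564, -0.564]
force: [-0.1, -0.1, -0.3]
opening: 0.0
```

```bash
python3 - <<'E'
from h import *
s=read_state();print(s['time'],s['position'],s['force'])
look('wrist','w5');look('top','t5')
for l in('tape_roll','earbud_case'): print(l,[d['position'].round() if hasattr(d['position'],'round') else d['position'] for d in spot_in(l,'top')][:1])
E
```

```text
7.75 [433.32208836 106.23442106 180.59201332] [-0.14871655 -0.06745203 -0.31388162]
wrist g 9306 [486.5  62.9] [82.5 58.8] 75.36
wrist y 4319 [487.2  64. ] [107.9  83.9] 75.34
top g 1244 [485.9  62.3] [85.3 59.8] 75.35
top y 555 [488.3  65.5] [105.4  81.4] 75.3
tape_roll [[364.5, 186.2, 15.2]]
earbud_case [[368.7, -275.4, 25.5]]
```

View pics/w5.png

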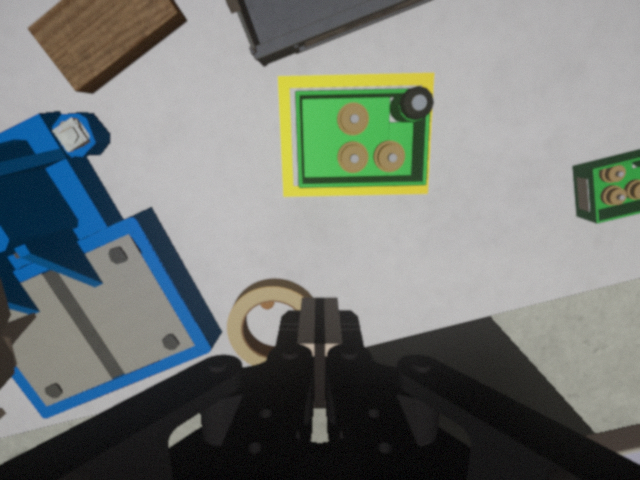

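```bash
python3 - <<'E'
from h import *
a=cv2.imread('pics/top0.png');b=cv2.imread('pics/t5.png')
cv2.imwrite('pics/cmp.png',cv2.resize(np.hstack([a[180:330,130:310],b[180:330,130:310]]),None,fx=2.2,fy=2.2))
E
```

```text
(no output)
```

View pics/cmp.png

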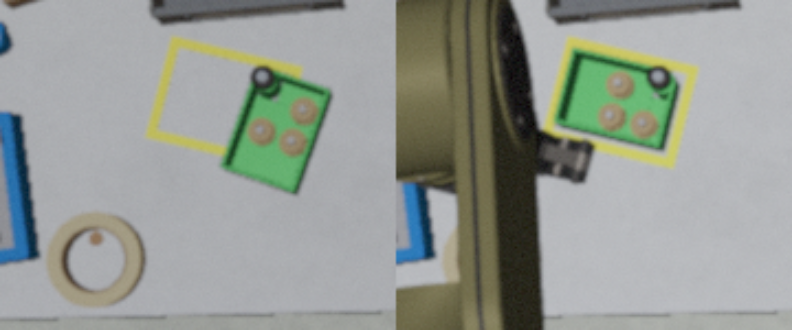

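```bash
python3 -c "
from bench import *
print(job_done())"
```

```text
the job is handed in; nothing more can be done
None
```

I pushed the larger green tray round its pin with the closed fingers, about 84° clockwise. I then backed the fingers off, lifted clear and handed the job in at about 8 s.

- **Tray:** With the arm clear, the tray reads 75.4° in both the wrist and top cameras, and the outline reads 75.3° in both. The last wrist picture shows the tray square inside the yellow tape.
- **Disagreement:** During the last push the top camera read about 74.7°, when the arm hid part of the tray. That difference was gone once the arm was out of the way.
- **Earbud case:** Found where it started, to within 2 mm.
- **Tape roll:** The network put it about 25 mm off, but the arm covered most of it in that picture. Its visible left edge is at the same pixel as before the move, and the fingers never reached it.
- **Force:** The measured tool force at the end of each move stayed under 3 N.

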